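# Scribe the siding's curve on the track plate

## Robot

A 6-joint arm with a two-finger parallel gripper is mounted at the origin on a cart in front of the work surface, level with it; the furniture and walls round the work are solid. World frame = base frame: x ahead of the robot, y to its left, z up, the work surface at z = 0. Lengths are in m, angles in rad, forces in N, time in s.
With the tool pointing down it reaches from about 0.3 to 0.75 m from the base axis. Payload 8.5 kg.
Tool frame: the origin (TCP) lies at the very end of the fingers, on their centre line; the grasp point (between the pads) lies 19 mm behind it; z points along the fingers, y is the direction in which the jaws open and shut (so a half turn about z gives the same grasp; the last joint's range is limited). The gripper opens to 88 mm and grips with 3 to 60 N. Pads are 18 mm wide; open, the fingers measure 123 mm over their backs; the gripper's body (75 mm by 187 mm) begins 45 mm behind the grasp point.
Start: joints at [-1.502, 0.381, 1.297, -0, 1.464, -0.215], TCP at [0.154, -0.528, 0.239] pointing down, gripper open.
Joint ranges: [-3.11, 3.11], [-0.89, 2.33], [0.22, 2.48], [-1.42, 4.56], [0.17, 2.85], [-2.88, 2.88]. Speed limits (rad/s): [2.39, 2.39, 3.14, 3.14, 3.14, 3.14].

## Interface

Orientations are given as a rotation vector (axis times angle).
In Python, from workcell import bot, read_camera, camera_info gives the robot as it stands. Calls block until the motion is done:
- bot.reach(position, orientation): joint-space move of the TCP to a pose.
- bot.movel(position, max_speed=0.15, rotation=None, contact_N=None): straight line of the TCP; rotation=None keeps the orientation; max_speed is the mean speed in m/s. With contact_N (N) it stops when the force on the tool has changed by that much, and returns True; else False.
- bot.goto_joints(angles): joint-space move.
- bot.open_gripper() and bot.grasp(f_grip=None): open the fingers fully, or close them until they stop; f_grip is the grip in N (None keeps the last).
- bot.pause(seconds).
- bot.inverse_kinematics(position, orientation): joint angles nearest the present ones, or None.
- bot.read_state(): the state.
- read_camera(name): name is "side" or "top"; returns (picture, depth): 400x640x3 uint8, red, green, blue; 400x640 float32, m along the optical axis (not along the pixel's ray), 0 where there is no reading.
- camera_info(name): a dict with "intrinsics" (3x3 intrinsics, pixels), "R" (3x3) and "t" (3): a world point X has camera coordinates R X + t. Camera axes: x right, y down, z forward; pixel columns grow to the right and rows downward; lengths in m; the calibration is good to about 2 mm. A picture is of the moment at which its call begins. camera_info takes no time and is no camera call.
A pose or a line that the arm cannot do raises bot.MotionError and nothing moves.
- bot.sign_off(): hands the job in, once; it reports no verdict.
The state is a dict: "time_s": time; "q": joint angles; "joint_vel": joint speeds; "joint_efforts": joint torques, N m; "eef_pos": TCP position; "orientation": TCP orientation; "force": force on the tool from outside, world axes, zero at the start; "torque": the same for the moment, N m; "opening": opening from 0.0 (shut) to 1.0 (fully open).
Only numpy, scipy, OpenCV 4.12 (cv2) and the standard library are available. Lean on these libraries where they do the work, as an engineer would, in place of code of your own. Each camera call takes 0.05 s, during which the arm holds its last target.

## Task

Mark the track curve on the ply offcut in the marking jig: push the jig's hinged curve template round by its free end until it is fully home against its stop screw, then pick up the scriber and draw its point slowly (about 2 cm a second) and lightly along the template's graduated curved edge, right across the ply from the open end of its pocket to the closed end, keeping the point both down on the ply and against the edge all the way and marking nothing else. Then lay the scriber down flat on the bench beside the jig, leaving the template home, the ply in its pocket and the sanding block, pliers and locomotive where they are.

Things in the scene. Friction and masses are not known exactly. Their poses are not given: they have to be found in the camera images.
- marking_jig: Fixed plywood board 255 x 230 x 12 mm on the bench; origin: centre of its underside, x along the 255 mm side, away from the robot at yaw 0. 6 mm high ledges make a pocket for the ply, open at its far +x end. An aluminium curve template (235 x 27 to 38 x 3 mm, top 26 mm over the bench) is hinged over it; the stop block with its screw, 29 mm over the bench, stands on the template's -y side.
- template (a joint): Hinge angle of the curve template. 0 = home, hard on the stop screw, its length then turned +0.12 rad from the jig's x axis. It starts open: a positive angle means its free -x end is swung to the jig's +y side (0.75 at most). Turns easily, stays where left. Vertical hinge at the jig's (0.100, -0.0455), screw head 5 mm proud. Pushing on the graduated +y edge holds it on the stop.
- knob (a point): Centre of the low black push knob on the template's free end, 195 mm from the hinge: 20 mm across at the top, 15 mm at the waist, from 26 to 40 mm above the bench, this point 33 mm above it.
- edge_start (a point): Point on the graduated edge at the height of the ply's top (22 mm over the bench); with the template home, where the edge crosses the ply's far, open end. Turns with the template: -x towards edge_end (drawing direction), y away from the template, z up. From here to edge_end the edge is a smooth easement that bulges some millimetres towards +y, its side face 1 to 4 mm above the ply: follow it by touch.
- edge_end (a point): The like point of the edge, in a straight line 105.8 mm from edge_start along its -x: where the edge, when home, crosses the near, closed end of the ply.
- ply: Loose rigid ply offcut with a pale top, 105 x 62 x 10 mm, one corner cut off, flat in the jig's pocket with 1.5 mm play, its top 22 mm above the bench and 4 mm above the ledges. Its length (own y axis) lies along the jig's x axis. Origin at the centre of its underside.
- pocket (a point): Centre of the pocket floor, where the centre of the ply's underside belongs.
- scriber: Loose steel scriber, 170 mm long, about 60 g, lying on the bench left of the jig, point roughly away from the robot. Origin mid-length at its underside, its axis 6 mm higher; x along it towards the point, z up as it lies. Hexagonal dark handle 12 to 13 mm thick from x = -85 to +20 mm, bright 6 mm shaft to x = 59, 3.2 mm point to x = 85.
- scriber_tip (a point): The end of the scriber's point, on its axis (rounded, 1.6 mm radius). It bears 7 N at most, down or sideways; 2 to 3 N is right. In use hold it 25 to 35 degrees from level, its handle leading in the drawing direction and angled some 15 to 20 degrees away from the template; parallel to the edge, its shaft would ride up on the bulge and lift the point off the ply.
- sanding_block: Bystander: cork sanding block 46 x 75 x 24 mm, to the right of the jig.
- pliers: Bystander: red-handled pliers 42 x 147 x 10 mm, to the right of the jig.
- loco: Bystander: dark red model locomotive with a grey roof, 37 x 179 x 45 mm, behind and to the left of the jig.
Not all that is in view belongs to the job. What is shaped like the ply but orange is not meant.

How it is judged:
By the outcome, as a careful person would: the job done as asked, in the order asked, and still so for the second after the job is handed in, with the robot touching nothing.
It also fails if it takes over 72 s, if anything falls off the work surface, if the arm or the gripper's body presses on something with over 40 N, if the wrist force passes 120 N, or if a joint passes its speed limit or range.

## Working session

There is one attempt and no reset: what is moved stays moved. The work goes in short steps, each a Python script; the robot and the scene stay as the last script left them, time stands still between calls to the robot, and variables do not carry over. Pictures are saved under pics/ and viewed, and the job is handed in when it is done.

```bash
ls -la; mkdir -p pics; python3 - <<'E'
from workcell import bot, read_camera, camera_info
import cv2, numpy as np
s=bot.read_state()
for k,v in s.items(): print(k,np.round(v,3))
for n in ("top","side"):
    p,d=read_camera(n); cv2.imwrite(f"pics/{n}0.png",p[:,:,::-1]); np.save(f"{n}0.npy",d)
    c=camera_info(n); print(n,{k:np.round(v,4).tolist() if not isinstance(v,str) else v for k,v in c.items()})
E
```

```text
total 12
drwxr-xr-x  3 agent agent 4096 Dec  6 12:02 .
drwxr-xr-x 23 root  root  4096 Dec  6 12:01 ..
drwxr-xr-x  2 agent agent 4096 Dec  6 12:02 pics
time_s 0.0
q [-1.502  0.381  1.298  0.     1.464 -0.215]
joint_vel [-0.    -0.001 -0.001  0.    -0.     0.001]
joint_efforts [-2.0000e-03 -4.3794e+01 -2.2456e+01  7.1000e-02  3.5000e-02 -0.0000e+00]
eef_pos [ 0.154 -0.528  0.238]
orientation [-3.109 -0.444 -0.   ]
force [-0.355  0.356  0.466]
torque [0.016 0.016 0.022]
opening 0.999
top {'intrinsics': [[452.1855, 0.0, 313.7829], [0.0, 452.1855, 198.3279], [0.0, 0.0, 1.0]], 'R': [[-0.0249, -0.9997, 0.0057], [-0.9941, 0.0242, -0.1058], [0.1056, -0.0083, -0.9944]], 't': [0.0141, 0.5774, 1.1985]}
side {'intrinsics': [[434.08, 0.0, 313.4197], [0.0, 434.08, 201.9883], [0.0, 0.0, 1.0]], 'R': [[0.9916, -0.1276, -0.0193], [-0.1023, -0.686, -0.7203], [0.0786, 0.7163, -0.6933]], 't': [-0.5823, 0.0959, 1.1692]}
```

View pics/top0.png

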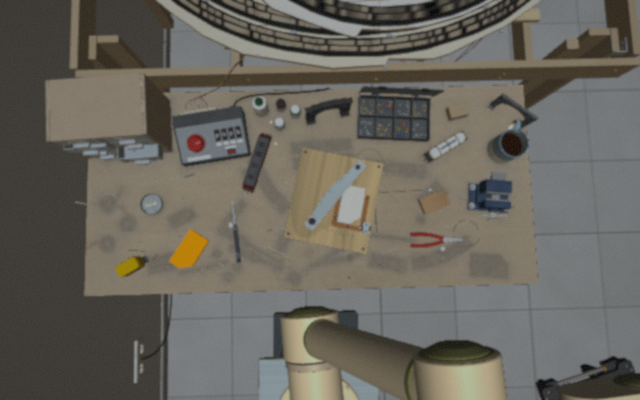

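View pics/side0.png

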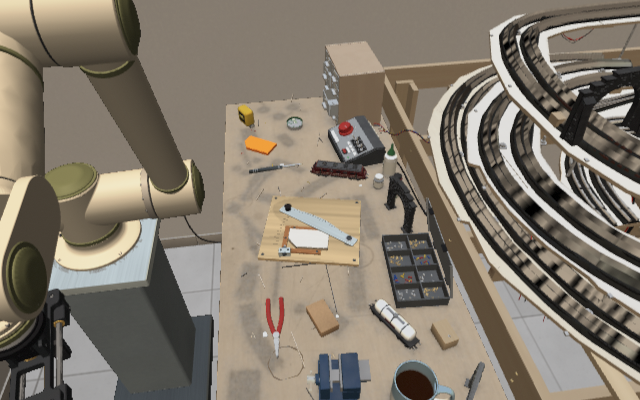

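The top view looks down with +x up and +y to the left. It shows the jig around (335,200), the template running from its knob at (312,224) to the hinge at (357,167), and the ply at (351,205). The scriber is at (236,232), with the sanding block at (433,202), pliers at (436,240), loco at (257,162) and the orange decoy at (188,249). I'll take close crops next.

```bash
python3 - <<'E'
import cv2
t=cv2.imread("pics/top0.png"); s=cv2.imread("pics/side0.png")
cv2.imwrite("pics/t_jig.png",cv2.resize(t[140:260,270:400],None,fx=5,fy=5,interpolation=cv2.INTER_CUBIC)[:600])
cv2.imwrite("pics/t_scr.png",cv2.resize(t[190:275,205:275],None,fx=7,fy=7,interpolation=cv2.INTER_CUBIC))
cv2.imwrite("pics/s_jig.png",cv2.resize(s[185:275,250:370],None,fx=6,fy=6,interpolation=cv2.INTER_CUBIC))
cv2.imwrite("pics/s_scr.png",cv2.resize(s[145:190,235:315],None,fx=8,fy=8,interpolation=cv2.INTER_CUBIC))
E
```

```text
(no output)
```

View pics/t_jig.png

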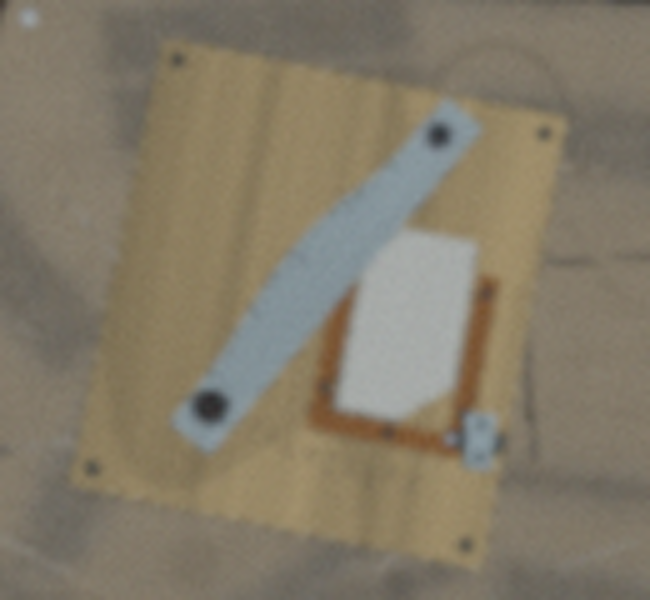

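View pics/t_scr.png

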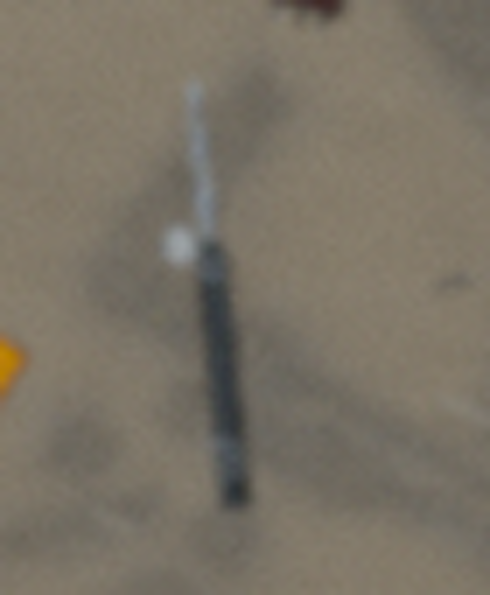

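View pics/s_jig.png

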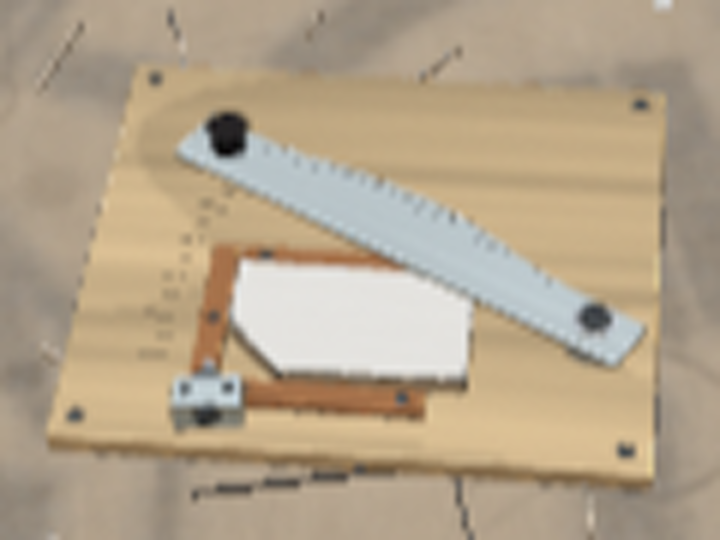

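View pics/s_scr.png

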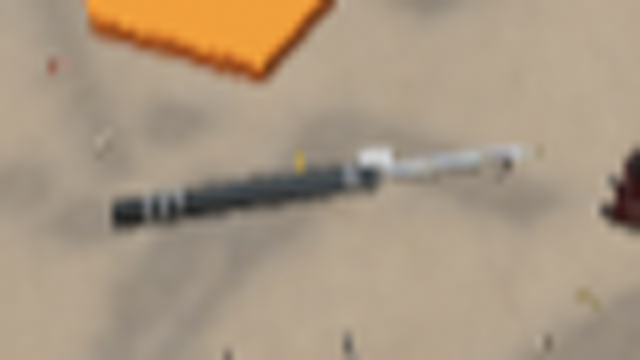

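Candidates that could be mistaken (top view):
- **Scriber:** the dark-handled tool at (236,232). The wire at about (402,190), the dark strip by the jig and the pin or eraser at (231,225) are not it.
- **Ply:** the pale piece at (351,205) in the pocket, not the orange piece at (188,249).
- **Knob:** the black disc at (312,221), not the hinge screw at (357,167) or the stop screw at (361,228).

The crops confirm each choice. Now I'll measure them.

```bash
cat > geo.py <<'E'
import numpy as np, cv2
from workcell import camera_info
C={n:camera_info(n) for n in("top","side")}
def ray(n,uv):
    c=C[n];R=np.array(c["R"]);t=np.array(c["t"]);K=np.array(c["intrinsics"])
    d=R.T@np.linalg.inv(K)@np.array([uv[0],uv[1],1.]); o=-R.T@t
    return o,d/np.linalg.norm(d)
def onz(n,uv,z):
    o,d=ray(n,uv); return o+d*(z-o[2])/d[2]
def proj(n,X):
    c=C[n];p=np.array(c["R"])@np.asarray(X)+np.array(c["t"]);p=np.array(c["intrinsics"])@p;return p[:2]/p[2]
def tri(a,b):
    o1,d1=ray("top",a);o2,d2=ray("side",b)
    A=sum(np.eye(3)-np.outer(d,d) for d in(d1,d2));B=sum((np.eye(3)-np.outer(d,d))@o for o,d in((o1,d1),(o2,d2)))
    X=np.linalg.solve(A,B); return X,[np.linalg.norm((np.eye(3)-np.outer(d,d))@(X-o)) for o,d in((o1,d1),(o2,d2))]
def un(p,s,off): return ((p[0]+.5)/s-.5+off[0],(p[1]+.5)/s-.5+off[1])
E
python3 - <<'E'
from geo import *
np.set_printoptions(precision=4,suppress=True)
T=lambda p:un(p,5,(270,140)); S=lambda p:un(p,6,(250,185))
loc=np.array([[.1275,.115],[.1275,-.115],[-.1275,-.115],[-.1275,.115]])
for n,pts in(("top",[T(p) for p in[(165,40),(567,118),(485,570),(72,487)]]),("side",[S(p) for p in[(667,93),(655,480),(48,438),(138,66)]])):
    w=np.array([onz(n,p,.012)[:2] for p in pts])
    H=(loc-loc.mean(0)).T@(w-w.mean(0)); yaw=np.arctan2(H[0,1]-H[1,0],H[0,0]+H[1,1])
    R=np.array([[np.cos(yaw),-np.sin(yaw)],[np.sin(yaw),np.cos(yaw)]]); t=w.mean(0)
    print(n,"jig",t,"yaw",yaw,"res",(w-(loc@R.T+t)).round(4).tolist())
    print(" hinge pred",R@[.1,-.0455]+t)
print("hinge",onz("top",T((438,134)),.031),onz("side",S((594,315)),.031))
print("knob",onz("top",T((210,407)),.040),onz("side",S((228,122)),.040))
T=lambda p:un(p,7,(205,190)); S=lambda p:un(p,8,(235,145))
a=[onz("top",T(p),.006) for p in((193,85),(236,503))];b=[onz("side",S(p),.006) for p in((525,151),(112,213))]
for q in(a,b): print("scr",q,np.linalg.norm(q[0]-q[1]),"yaw",np.arctan2(*(q[0]-q[1])[1::-1]),(q[0]+q[1])/2)
d=np.load("top0.npy"); 
E
```

```text
top jig [ 0.5739 -0.0562] yaw -0.22068408128207365 res [[-0.0008, -0.0007], [0.0, 0.0009], [0.0002, 0.0001], [0.0006, -0.0002]]
 hinge pred [ 0.6615 -0.1225]
side jig [ 0.5769 -0.0575] yaw -0.2264250478203554 res [[-0.0001, 0.0007], [-0.0007, -0.0005], [0.0006, 0.0002], [0.0002, -0.0004]]
 hinge pred [ 0.6642 -0.1243]
hinge [ 0.6625 -0.1212  0.031 ] [ 0.6628 -0.1227  0.031 ]
knob [0.5156 0.0073 0.04  ] [0.5178 0.0088 0.04  ]
scr [array([0.5762, 0.2258, 0.006 ]), array([0.412, 0.21 , 0.006])] 0.1649704164560423 yaw 0.09582462438001475 [0.4941 0.2179 0.006 ]
scr [array([0.5741, 0.2254, 0.006 ]), array([0.4113, 0.2116, 0.006 ])] 0.1634439880154331 yaw 0.08426357133448853 [0.4927 0.2185 0.006 ]
```

Both views agree to within about 2 mm. The jig is at about (0.575,-0.057) with yaw -0.223, and the template is open by about 0.63 rad. The knob is 196 mm from the hinge, as it should be. Next I'll push it home.

```bash
cat > com.py <<'E'
from geo import *
from workcell import bot, read_camera
from scipy.spatial.transform import Rotation as Ro
np.set_printoptions(precision=4,suppress=True)
JIG=np.array([.5754,-.0568]);YAW=-.2235
def j2w(p): 
    c,s=np.cos(YAW),np.sin(YAW); return np.array([[c,-s],[s,c]])@np.array(p)+JIG
def w2j(p):
    c,s=np.cos(YAW),np.sin(YAW); return np.array([[c,s],[-s,c]])@(np.array(p)[:2]-JIG)
HINGE=j2w([.1,-.0455])
def rv(x,z=(0,0,-1)):
    z=np.array(z,float);z/=np.linalg.norm(z);x=np.array(x,float);x-=z*(x@z);x/=np.linalg.norm(x)
    return Ro.from_matrix(np.column_stack([x,np.cross(z,x),z])).as_rotvec()
def F(n=1):
    return np.mean([bot.read_state()["force"] for _ in range(n)],0)
def T(): return bot.read_state()["time_s"]
def snap(tag):
    for n in("top","side"):
        p,d=read_camera(n);cv2.imwrite(f"pics/{n}_{tag}.png",p[:,:,::-1]);np.save(f"{n}_{tag}.npy",d)
E
python3 - <<'E'
from com import *
t0=T();fs=np.array([bot.read_state()["force"] for _ in range(4)]);print("noise",fs,T()-t0)
th=2.9;n=np.array([-np.sin(th),np.cos(th)])
K=lambda a:HINGE+.195*np.array([np.cos(a),np.sin(a)])
P=lambda a,g=0:K(a)-n*(.021+g)
print(HINGE,K(2.411),K(3.038))
q0=np.array(bot.read_state()["q"])
best=None
for sgn in(1,-1):
    r=rv([*(sgn*n),0]); p=np.append(P(2.411,.03),.12)
    q=bot.inverse_kinematics(p,r); print(sgn,q)
    if q is not None and (best is None or abs(np.array(q)-q0).max()<best[0]): best=(abs(np.array(q)-q0).max(),r,q)
r=best[1]; print("use",r,best[2])
bot.grasp(10); print(T())
bot.reach(np.append(P(2.411,.03),.12),r); print(T(),bot.read_state()["eef_pos"])
bot.movel(np.append(P(2.411,.03),.030),.12); print(T(),bot.read_state()["eef_pos"],F(),bot.read_state()["opening"])
E
```

```text
noise [[0.0576 0.5725 0.726 ]
 [0.0576 0.5725 0.726 ]
 [0.0576 0.5725 0.726 ]
 [0.0576 0.5725 0.726 ]] 0.0
[ 0.6628 -0.1233] [0.5176 0.0068] [ 0.4689 -0.1032]
1 None
-1 [-0.1165  0.4695  1.5282  0.      1.1439  0.1251]
use [2.4729 1.9376 0.    ] [-0.1165  0.4695  1.5282  0.      1.1439  0.1251]
1.4
3.9 [0.53   0.0556 0.1201]
4.8 [0.5302 0.0562 0.0305] [ 0.7508  0.5329 -0.0811] 0.0030796888470160807
```

```bash
python3 - <<'E'
from com import *
th=2.9;n=np.array([-np.sin(th),np.cos(th)])
K=lambda a:HINGE+.195*np.array([np.cos(a),np.sin(a)])
P=lambda a,g=0:K(a)-n*(.021+g)
for a in(2.411,2.57,2.73,2.88,2.96):
    bot.movel(np.append(P(a),.030),.10); print(round(T(),2),bot.read_state()["eef_pos"],F())
e=P(3.04)+n*.015
h=bot.movel(np.append(e,.030),.03,contact_N=8); s=bot.read_state(); print(h,s["time_s"],s["eef_pos"],s["force"])
p=np.array(s["eef_pos"]); print("knob est",p[:2]+n*.021, K(3.038))
bot.pause(.1);print(bot.read_state()["eef_pos"],F())
snap("push")
E
python3 - <<'E'
import cv2
t=cv2.imread("pics/top_push.png");s=cv2.imread("pics/side_push.png")
cv2.imwrite("pics/s_push.png",cv2.resize(s[185:275,250:370],None,fx=6,fy=6,interpolation=cv2.INTER_CUBIC))
E
```

```text
5.25 [0.5228 0.0269 0.0303] [0.1616 0.141  0.721 ]
5.71 [0.504  0.0025 0.0301] [ 0.1612  0.1603 -0.3945]
6.17 [ 0.4894 -0.025   0.0301] [ 0.7812 -0.6837  0.3643]
6.61 [ 0.4796 -0.0524  0.03  ] [-0.0249  0.4701  1.2112]
6.92 [ 0.4762 -0.0677  0.03  ] [-0.2542 -0.5661  1.0398]
True 7.575 [ 0.4726 -0.0848  0.0298] [3.3823 7.322  1.708 ]
knob est [ 0.4676 -0.1052] [ 0.4689 -0.1032]
[ 0.4726 -0.0848  0.0298] [2.8808 5.9372 1.7702]
```

View pics/s_push.png

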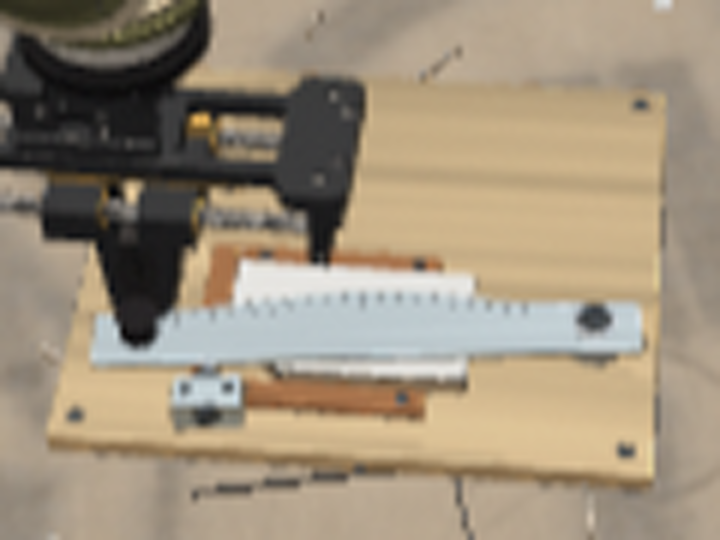

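The template is now lying against the stop screw at crop (208,370). The reaction was about 6–7 N with no further motion, and the knob is within 2 mm of its predicted home position. Now I'll back off, take a picture and check IK for the later poses.

```bash
python3 - <<'E'
from com import *
th=2.9;n=np.array([-np.sin(th),np.cos(th)])
p=np.array(bot.read_state()["eef_pos"])
bot.movel(np.append(p[:2]-n*.02,.032),.08)
p=np.array(bot.read_state()["eef_pos"]); bot.movel([p[0],p[1],.12],.2)
s=np.array([.4934,.2182]);yaw=.09;ax=np.array([np.cos(yaw),np.sin(yaw)])
g=s+ax*(-.002)
rs=[rv([*(k*ax),0]) for k in(1,-1)]
for r in rs: print(bot.inverse_kinematics(np.append(g,.12),r))
bot.open_gripper()
r=[r for r in rs if bot.inverse_kinematics(np.append(g,.12),r) is not None][0]
bot.reach(np.append(g,.12),r); print(T(),bot.read_state()["q"])
snap("open")
t=cv2.imread("pics/top_open.png");s=cv2.imread("pics/side_open.png")
cv2.imwrite("pics/s_open.png",cv2.resize(s[185:275,250:370],None,fx=6,fy=6,interpolation=cv2.INTER_CUBIC))
cv2.imwrite("pics/t_open.png",cv2.resize(t[140:260,270:400],None,fx=5,fy=5,interpolation=cv2.INTER_CUBIC)[:600])
cv2.imwrite("pics/s_open2.png",cv2.resize(s[80:240,190:350],None,fx=3.7,fy=3.7,interpolation=cv2.INTER_CUBIC))
E
```

```text
[ 0.1972  0.4767  1.5147 -0.      1.1502  1.678 ]
[ 0.1972  0.4767  1.5147 -0.      1.1502 -1.4636]
11.7 [ 0.1965  0.4767  1.5149 -0.0001  1.1502  1.6773]
```

View pics/s_open.png

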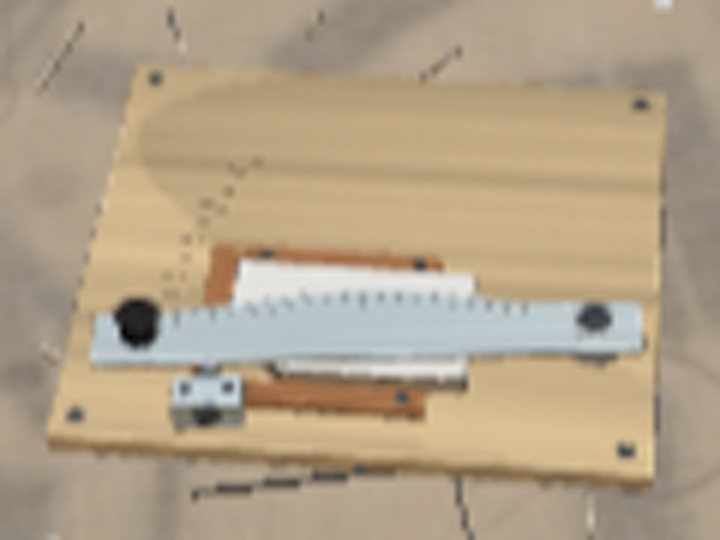

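View pics/t_open.png

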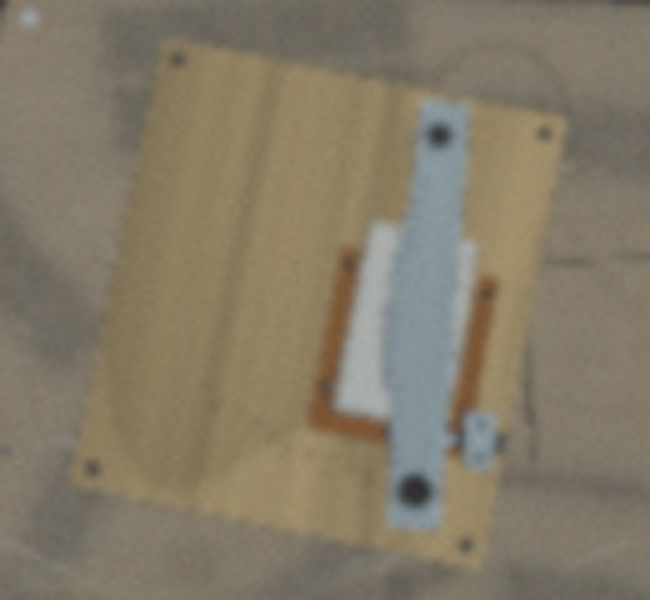

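View pics/s_open2.png

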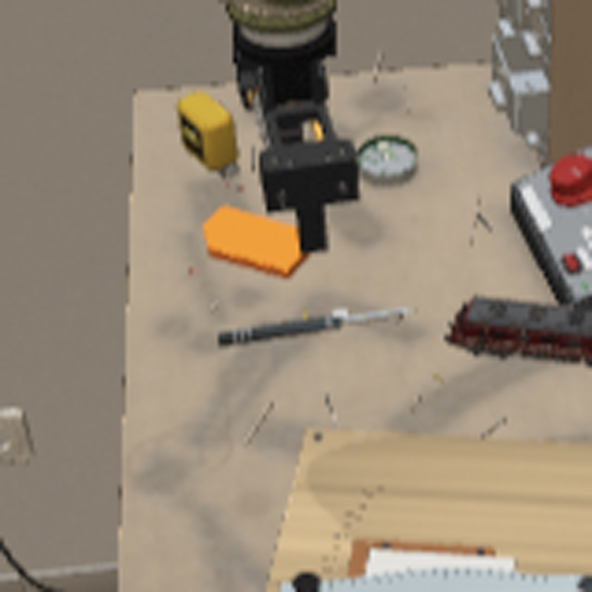

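The template is home: in the side crop it touches the screw at (208,370), and the knob is at (138,322). The ply shows beyond the graduated edge, crossing it at about (472,299) at the far end and (234,306) at the near end. Now I'll compute the edge line and check IK for drawing.

```bash
python3 - <<'E'
from com import *
Tt=lambda p:un(p,5,(270,140)); S=lambda p:un(p,6,(250,185))
for nm,a,b,z in(("far +y corner",(369,222),(474,274),.022),("near +y corner",(335,410),(241,259),.022),("far -y cor",(476,243),(466,378),.022),
   ("edge far",(405,230),(472,300),.026),("edge near",(388,416),(234,308),.026),("knob top",(415,491),(137,310),.040),("hinge",(438,134),(594,315),.031)):
    A=onz("top",Tt(a),z);B=onz("side",S(b),z); print(nm,A[:2],B[:2],"jig",w2j(A),w2j(B))
p=np.array(bot.read_state()["eef_pos"])
for k in(-1,1): print("fing",proj("side",p+[0,k*.05,0]),un((0,0),1,(0,0)))
# IK for drawing
d=np.array([-np.cos(.1035),np.sin(.1035)]);yy=np.array([np.sin(.1035),np.cos(.1035)])
for elev in(28,32):
  e=np.deg2rad(elev);az=.30
  h=-(np.cos(az)*d+np.sin(az)*yy)
  zt=-np.array([*(np.sin(e)*h),np.cos(e)]); xs=np.array([*(np.cos(e)*h),-np.sin(e)])
  for k in(1,-1):
    r=rv(k*xs,zt)
    for P in(j2w([.05,-.03]),j2w([-.055,-.03])):
        tcp=np.append(P,.0236)-xs*.087+zt*.004
        q=bot.inverse_kinematics(tcp,r); print(elev,k,tcp,q)
E
```

```text
far +y corner [ 0.6161 -0.0826] [ 0.6171 -0.0838] jig [ 0.0454 -0.0161] [ 0.0466 -0.0171]
near +y corner [ 0.5132 -0.0608] [ 0.5166 -0.06  ] jig [-0.0597 -0.0176] [-0.0567 -0.0162]
far -y cor [ 0.603  -0.1409] [ 0.6047 -0.1419] jig [ 0.0456 -0.0759] [ 0.0474 -0.0765]
edge far [ 0.6106 -0.1018] [ 0.6133 -0.1023] jig [ 0.0443 -0.0361] [ 0.0471 -0.036 ]
edge near [ 0.5091 -0.0892] [ 0.5109 -0.092 ] jig [-0.0575 -0.0463] [-0.0551 -0.0486]
knob top [ 0.4679 -0.1012] [ 0.4697 -0.0997] jig [-0.095  -0.0671] [-0.0936 -0.0652]
hinge [ 0.6625 -0.1212] [ 0.6628 -0.1227] jig [ 0.0993 -0.0435] [ 0.0999 -0.0449]
fing [272.0917 147.6579] (0.0, 0.0)
fing [270.1334 127.9914] (0.0, 0.0)
28 1 [ 0.5451 -0.0662  0.0609] [-0.3486  0.7662  1.2184  0.0258  1.645   1.6212]
28 1 [ 0.4427 -0.043   0.0609] [-0.3725  0.626   1.5473  0.0146  1.4569  1.5965]
28 -1 [ 0.5451 -0.0662  0.0609] [-0.3486  0.7662  1.2184  0.0258  1.645  -1.5204]
28 -1 [ 0.4427 -0.043   0.0609] [-0.3725  0.626   1.5473  0.0146  1.4569 -1.5451]
32 1 [ 0.5477 -0.0673  0.0663] [-0.35    0.7958  1.1611  0.0287  1.7425  1.621 ]
32 1 [ 0.4453 -0.0441  0.0663] [-0.3735  0.6527  1.4982  0.0159  1.549   1.5959]
32 -1 [ 0.5477 -0.0673  0.0663] [-0.35    0.7958  1.1611  0.0287  1.7425 -1.5205]
32 -1 [ 0.4453 -0.0441  0.0663] [-0.3735  0.6527  1.4982  0.0159  1.549  -1.5457]
```

```bash
python3 - <<'E'
from com import *
s=np.array([.4934,.2182]);yaw=.09;ax=np.array([np.cos(yaw),np.sin(yaw)]);g=s-.002*ax
print(bot.movel(np.append(g,.02),.15))
print(bot.movel(np.append(g,.002),.05,contact_N=6)); st=bot.read_state();print(st["eef_pos"],st["force"],st["time_s"])
bot.grasp(60); st=bot.read_state();print(st["opening"]*88,st["eef_pos"],st["force"],st["time_s"])
bot.movel(np.append(g,.10),.12);bot.pause(.2);st=bot.read_state();print(st["opening"]*88,st["eef_pos"],st["force"],st["time_s"])
snap("lift")
t=cv2.imread("pics/top_lift.png");s=cv2.imread("pics/side_lift.png")
cv2.imwrite("pics/t_lift.png",cv2.resize(t[170:270,190:290],None,fx=6,fy=6,interpolation=cv2.INTER_CUBIC))
cv2.imwrite("pics/s_lift.png",cv2.resize(s[90:190,220:340],None,fx=6,fy=6,interpolation=cv2.INTER_CUBIC))
E
```

```text
False
False
[0.4914 0.218  0.0018] [ 0.4973 -0.0166  0.2941] 13.125
11.132852048686546 [0.4914 0.218  0.002 ] [ 0.3956 -0.9376  0.2471] 14.275
11.522623864577223 [0.4912 0.218  0.0994] [-0.2085 -0.4099  0.2506] 15.4417
```

View pics/t_lift.png

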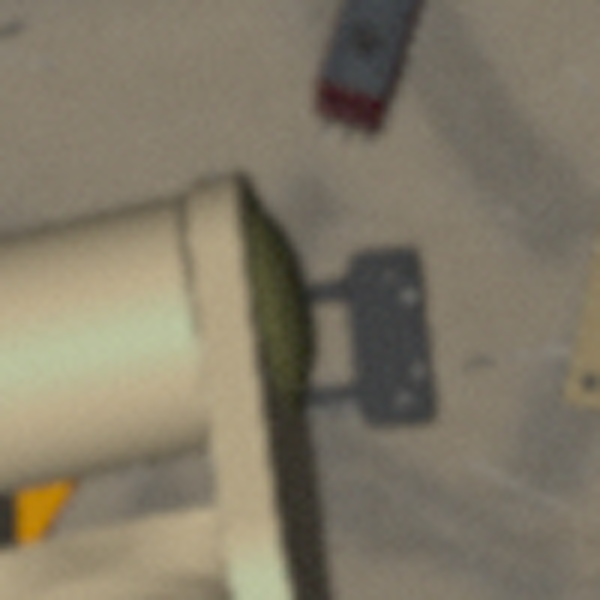

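View pics/s_lift.png

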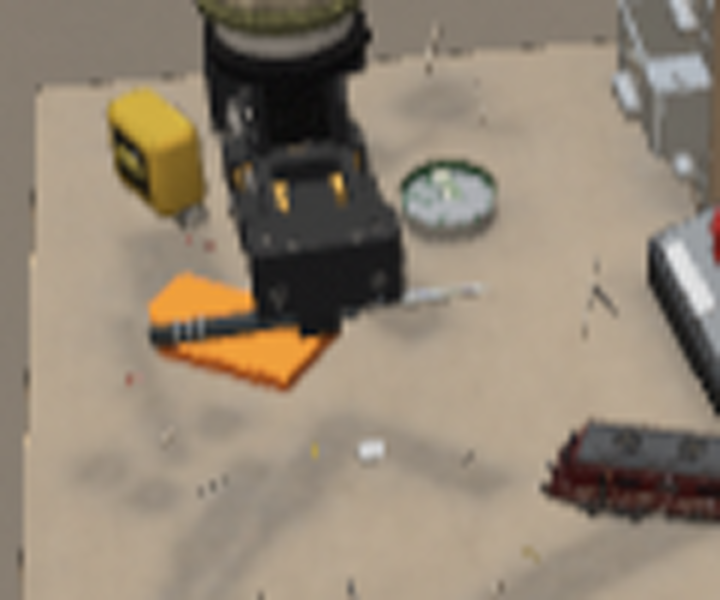

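The side view shows the scriber gripped and level, with its butt end at crop (150,333) and its tip at (482,289). I'll work out the tip's offset in the tool frame, then go to the drawing orientation above the edge start.

```bash
python3 - <<'E'
from com import *
S=lambda p:un(p,6,(220,90))
st=bot.read_state();p=np.array(st["eef_pos"]);R=Ro.from_rotvec(st["orientation"])
print(R.as_matrix())
for z in(.1034,):
    a=onz("side",S((150,333)),z);b=onz("side",S((483,289)),z)
    print(a,b,np.linalg.norm(a-b),"tool frame butt,tip",R.inv().apply(a-p),R.inv().apply(b-p))
# predicted pixel of tip at L=87/ butt 83
for x in(.087,-.083): print(x,proj("side",p+R.apply([x,0,-.004])), S((483,289)),S((150,333)))
E
```

```text
[[ 0.996   0.0898 -0.0008]
 [ 0.0898 -0.996  -0.0001]
 [-0.0008  0.0001 -1.    ]]
[0.4115 0.2152 0.1034] [0.5779 0.2266 0.1034] 0.16675365070396275 tool frame butt,tip [-0.0797 -0.0044 -0.0037] [ 0.087  -0.0008 -0.0038]
0.087 [300.1198 137.8528] (300.0833333333333, 137.75) (244.58333333333334, 145.08333333333334)
-0.083 [243.6011 146.0258] (300.0833333333333, 137.75) (244.58333333333334, 145.08333333333334)
```

```bash
python3 - <<'E'
from com import *
res=[]
def cross(sig):
    # sig[0] inside template -> outwards; first crossing of half of (local in/out)
    g=np.diff(sig); return g
for n in("top","side"):
    im=cv2.imread(f"pics/{n}_open.png").astype(float); im=cv2.GaussianBlur(im,(3,3),.6)
    h=im[:,:,0]-im[:,:,2]
    pts=[]
    for xj in np.arange(.075,-.0801,-.005):
        # scan jig y line at z=.026 around expected edge
        ys=np.arange(-.065,-.020,.0005)
        uv=np.array([proj(n,[*j2w([xj,y]),.026]) for y in ys]).astype(np.float32)
        v=cv2.remap(h.astype(np.float32),uv[:,0].reshape(1,-1),uv[:,1].reshape(1,-1),cv2.INTER_CUBIC)[0]
        i0=20
        inn=v[8:24].mean(); 
        out=v[-20:].min() if 0 else np.median(v[-16:])
        mid=(inn+out)/2
        k=[i for i in range(10,len(v)-1) if v[i]>=mid>v[i+1]]
        y=ys[k[0]]+.0005*(v[k[0]]-mid)/(v[k[0]]-v[k[0]+1]) if k else np.nan
        pts.append((xj,y,inn,out))
    res.append(np.array(pts))
for a,b in zip(*res): print(a[0].round(3),"top",a[1:].round(4),"side",b[1:].round(4))
E
```

```text
0.075 top [ -0.0345  15.9374 -45.3063] side [ -0.0348  15.3746 -62.8474]
0.07 top [ -0.0347  16.9183 -45.1694] side [ -0.0354  15.9892 -62.5201]
0.065 top [ -0.0348  18.4707 -44.6067] side [ -0.0355  15.8616 -62.8545]
0.06 top [ -0.035   19.6364 -44.5454] side [ -0.0353  16.0975 -63.292 ]
0.055 top [ -0.0349  20.023  -45.1376] side [ -0.0353  16.2927 -63.1351]
0.05 top [ -0.0345  19.6408 -39.7   ] side [ -0.0341  15.9721 -55.1662]
0.045 top [ -0.0347  19.9619 -13.2611] side [ -0.0335  16.1001 -17.2814]
0.04 top [-0.034  20.6958  0.0149] side [ -0.0329  16.0042 -12.9803]
0.035 top [-0.0334 20.0403  0.2434] side [ -0.032   16.6389 -14.7239]
0.03 top [-0.0332 19.4458  1.7007] side [ -0.0325  16.1666 -13.2116]
0.025 top [-0.0329 19.9945  1.1801] side [-0.0327 16.0611 -9.3276]
0.02 top [-0.0329 19.2076  1.5095] side [ -0.0322  16.1103 -11.4733]
0.015 top [-0.033  20.2512  0.6961] side [ -0.0321  16.3677 -16.7208]
0.01 top [-0.0329 20.2586  0.9178] side [ -0.0318  16.2892 -17.8056]
0.005 top [-0.0337 20.0491  0.4739] side [ -0.0322  16.0156 -18.2216]
-0.0 top [-0.0344 19.8031  1.4805] side
[... 472 characters left out ...]
 19.5527 -0.1487] side [ -0.0397  15.9466 -15.1174]
-0.04 top [-0.0421 19.3541  0.9727] side [ -0.0408  15.9102 -14.7438]
-0.045 top [-0.0433 19.8027  1.1275] side [ -0.0419  15.5623 -12.3324]
-0.05 top [-0.0441 19.2422  1.3167] side [ -0.0442  15.4341 -11.6907]
-0.055 top [-0.0458 19.8454 -1.0352] side [ -0.0455  15.7594 -18.7369]
-0.06 top [ -0.0467  19.2945 -28.3851] side [ -0.0471  16.0221 -82.1696]
-0.065 top [ -0.0463  19.9377 -66.4109] side [ -0.0486  14.6341 -90.5488]
-0.07 top [ -0.0477  19.1861 -65.246 ] side [ -0.0494  15.3244 -75.444 ]
-0.075 top [ -0.0498  18.4404 -48.6214] side [ -0.0503  12.3905 -68.5479]
-0.08 top [ -0.0509  16.0674 -44.7012] side [ -0.0513   8.4043 -64.3115]
```

The edge curve agrees to about 1 mm between views and bulges about 6 mm. I'll hover beside the edge, just beyond the ply's open end where the tip is over the board and not the ply.

```bash
cat > draw.py <<'E'
from com import *
# edge in jig frame (mean of both views), poly fit
xs_=np.array([.06,.055,.05,.045,.04,.035,.03,.025,.02,.015,.01,.005,0,-.005,-.01,-.015,-.02,-.025,-.03,-.035,-.04,-.045,-.05,-.055,-.06,-.065])
top=-np.array([350,349,345,347,340,334,332,329,329,330,329,337,344,350,363,369,380,387,400,400,421,433,441,458,467,463])*1e-4
sid=-np.array([353,353,341,335,329,320,325,327,322,321,318,322,337,334,354,356,363,369,379,397,408,419,442,455,471,486])*1e-4
POLY=np.polyfit(xs_,(top+sid)/2,4)
ye=lambda x:np.polyval(POLY,x); dye=lambda x:np.polyval(np.polyder(POLY),x)
RB=.0016; ZP=.022
CH=YAW+.1166
d=-np.array([np.cos(CH),np.sin(CH)]);yy=np.array([-np.sin(CH),np.cos(CH)])
EL=np.deg2rad(30);AZ=np.deg2rad(19)
hh=-(np.cos(AZ)*d+np.sin(AZ)*yy)
XS=np.array([*(np.cos(EL)*hh),-np.sin(EL)]);ZT=-np.array([*(np.sin(EL)*hh),np.cos(EL)])
RV=rv(XS,ZT);RM=Ro.from_rotvec(RV)
CT=np.array([.0869,0,-.0038])   # ball centre in tool frame
def tcp(c): return np.asarray(c)-RM.apply(CT)
def ball():
    s=bot.read_state(); return np.array(s["eef_pos"])+Ro.from_rotvec(s["orientation"]).apply(CT)
def nrm(x):   # outward normal (world) of edge at jig x
    v=np.array([-dye(x),1.]);v/=np.linalg.norm(v);c,s=np.cos(YAW),np.sin(YAW);return np.array([[c,-s],[s,c]])@v
def cen(x,off=0,z=ZP+RB): # ball centre touching edge at jig x with extra outward offset
    return np.append(j2w([x,ye(x)])+nrm(x)*(RB+off),z)
def Favg(n=8,dt=.02):
    f=[]
    for _ in range(n): f.append(bot.read_state()["force"]);bot.pause(dt)
    return np.mean(f,0)
E
python3 - <<'E'
from draw import *
print("poly resid",((top+sid)/2-ye(xs_)).std(),dye(.046),dye(-.058))
p=np.array(bot.read_state()["eef_pos"]);bot.movel([p[0],p[1],.16],.2)
bot.reach(tcp(cen(.056,.012,.09)),RV)
bot.movel(tcp(cen(.056,.012,.040)),.1)
bot.pause(.3);f=Favg();np.save("f0.npy",f);s=bot.read_state();print("base",f,"ball",ball(),"want",cen(.056,.012,.040),s["opening"]*88,s["time_s"])
snap("hov")
t=cv2.imread("pics/top_hov.png");s=cv2.imread("pics/side_hov.png")
cv2.imwrite("pics/s_hov.png",cv2.resize(s[175:265,260:380],None,fx=6,fy=6,interpolation=cv2.INTER_CUBIC))
cv2.imwrite("pics/t_hov.png",cv2.resize(t[140:240,290:400],None,fx=6,fy=6,interpolation=cv2.INTER_CUBIC))
print("proj tip side crop",(proj("side",ball()+XS*RB)-[260,175]+.5)*6-.5,"top",(proj("top",ball()+XS*RB)-[290,140]+.5)*6-.5)
E
```

```text
poly resid 0.00029158393393074957 -0.09656173866912551 0.24161151870218195
base [-0.2762 -0.2975 -0.3064] ball [ 0.6268 -0.0905  0.0402] want [ 0.6268 -0.0905  0.04  ] 11.308593279596066 18.1917
proj tip side crop [441.8354 316.6589] top [343.6247 234.5815]
```

View pics/s_hov.png

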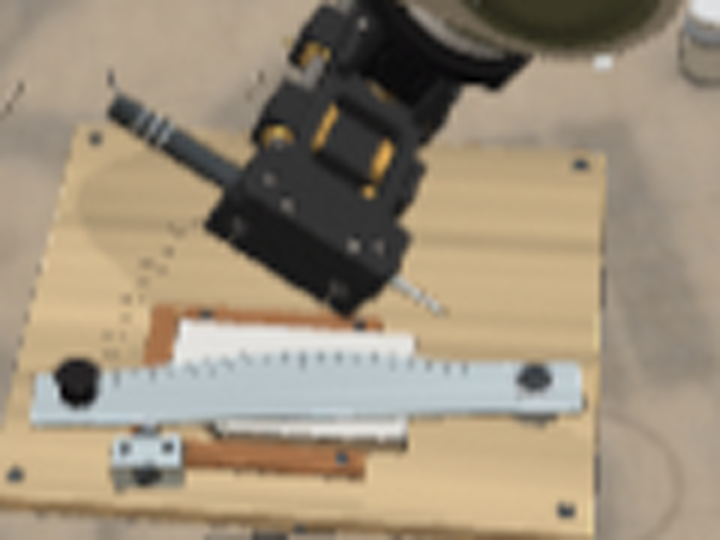

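View pics/t_hov.png

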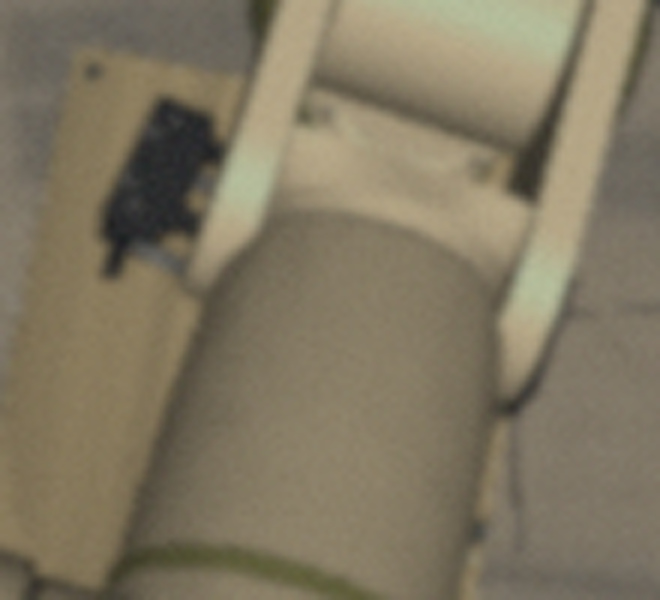

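The side view shows the tip at crop (443,313), against a projection of (442,317), so my tip model is good to about 1 mm. The template is still home. Next I'll touch the template edge beyond the ply end.

```bash
python3 - <<'E'
from draw import *
f0=np.load("f0.npy")
bot.movel(tcp(cen(.056,.010,.0250)),.06); print("low",ball(),Favg(3)-f0)
h=bot.movel(tcp(cen(.056,-.004,.0250)),.015,contact_N=2.0)
f=Favg(4)-f0;b=ball();off=(b[:2]-cen(.056)[:2])@nrm(.056)
print(h,b,f,"fn",f[:2]@nrm(.056),"off",off,T())
E
```

```text
low [ 0.6258 -0.0924  0.0244] [0.2126 0.2174 0.1405]
True [ 0.6213 -0.1048  0.0244] [1.2383 1.897  0.4451] fn 2.200063800357856 off -0.0033340086554666613 19.7083
```

```bash
python3 - <<'E'
from draw import *
f0=np.load("f0.npy");n=nrm(.056)
for o in(-.0030,-.0026,-.0030,-.0034,-.0038):
    c=cen(.056,o,.0250);bot.movel(tcp(c),.01);bot.pause(.05);f=Favg(6,.015)-f0;b=ball();print(o,"act",(b[:2]-cen(.056)[:2])@n,"dz",b[2]-.025,"fn",f[:2]@n,f,round(T(),2))
snap("edge");s=cv2.imread("pics/side_edge.png")
cv2.imwrite("pics/s_edge.png",cv2.resize(s[205:255,310:370],None,fx=12,fy=12,interpolation=cv2.INTER_CUBIC))
E
```

```text
-0.003 act -0.0029563025411113984 dz -0.00020881371025894407 fn 1.5519670269074717 [0.766  1.3759 0.0298] 20.11
-0.0026 act -0.002601226441916653 dz -0.00012755571645003266 fn 0.8586673894555724 [0.8041 0.6278 0.3652] 20.51
-0.003 act -0.0029327819091703555 dz -0.0001143150210148533 fn 1.1594594646059393 [ 0.4599  1.0674 -0.0625] 20.91
-0.0034 act -0.0032895065323995543 dz -0.00010281279363327789 fn 1.9536110356124234 [0.5204 1.8878 0.2479] 21.31
-0.0038 act -0.003707300677490669 dz -0.00011055092666432953 fn 2.908935078038651 [1.198  2.6624 0.3034] 21.71
```

View pics/s_edge.png

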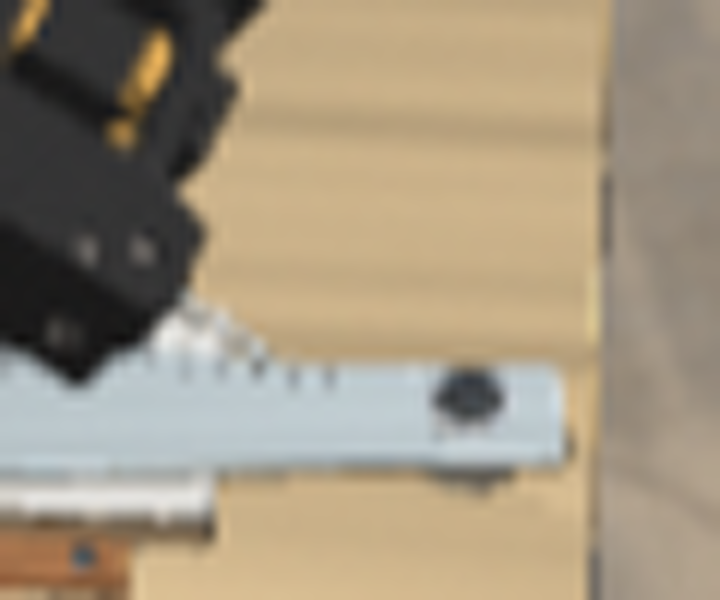

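```bash
python3 - <<'E'
from draw import *
w=onz("side",un((264,353),12,(310,205)),.0245);print("tip jig (side view)",w2j(w),"model tip",w2j((ball()+XS*RB)))
s=cv2.imread("pics/side_open.png")
cv2.imwrite("pics/s_end.png",cv2.resize(s[205:255,310:370],None,fx=12,fy=12,interpolation=cv2.INTER_CUBIC))
E
```

```text
tip jig (side view) [ 0.0553 -0.0318] model tip [ 0.057  -0.0374]
```

View pics/s_end.png

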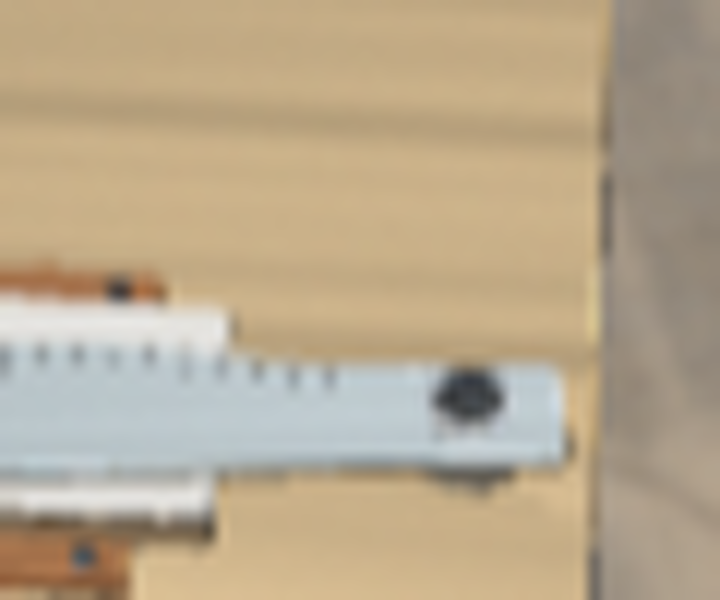

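The tip in the side view is about 3 px (7.5 mm) beyond the ply's open end, as intended. The tip stiffness is about 2 N/mm, and edge contact is at model offset -2.3 mm. Next I'll step in over the ply, just off the edge, and feel for the surface.

```bash
python3 - <<'E'
from draw import *
f0=np.load("f0.npy")
bot.movel(tcp(cen(.056,-.0018,.0260)),.02)
bot.movel(tcp(cen(.056,-.0018,.0275)),.03)
bot.movel(tcp(cen(.0435,-.0018,.0275)),.03); n=nrm(.0435)
f=Favg(5)-f0;print("in",ball(),f,"fn",f[:2]@n,"fz",f[2])
h=bot.movel(tcp(cen(.0435,-.0020,.0205)),.008,contact_N=1.6)
b=ball();f=Favg(5,.015)-f0;print(h,b,"z",b[2],f,"fn",f[:2]@n,"fz",f[2],T())
E
```

```text
in [ 0.6104 -0.0995  0.0274] [ 0.2041  0.2074 -0.1604] fn 0.26014381139753207 fz -0.16041452649968346
True [ 0.6098 -0.0994  0.0213] z 0.021319376891780165 [0.0996 0.4348 1.777 ] fn 0.44436663081671696 fz 1.776957628488489 23.7333
```

The ply surface is felt at model z≈0.0222. Now I'll lift a hair, go back just past the open end, press in lightly, and draw with force feedback.

```bash
cat > run.py <<'E'
from draw import *
f0=np.load("f0.npy")
k=2200.
bot.movel(tcp(cen(.0435,-.0018,.0235)),.02)
bot.movel(tcp(cen(.0510,-.0018,.0235)),.03)
bot.movel(tcp(cen(.0510,-.0018,.0217)),.02)
off,z=-.0034,.0217
bot.movel(tcp(cen(.0510,off,z)),.02)
z=.0212;t0=T();log=[]
x=.0510;XE=-.0625
while x>XE+1e-6:
    x=max(x-.005,XE)
    bot.movel(tcp(cen(x,off,z)),.024)
    fs=[]
    for _ in range(3): fs.append(bot.read_state()["force"]);bot.pause(.008)
    f=np.mean(fs,0)-f0;n=nrm(x);fn=f[:2]@n;ft=f[:2]@np.array([n[1],-n[0]]);fz=f[2]
    log.append((x,fn,fz,ft,off*1e3,z*1e3,T()-t0))
    if x<.046:
        off-=np.clip(.5*(2.5-fn)/k,-.0006,.0004)
        if x>-.0545: z-=np.clip(.5*(2.5-fz)/k,-.0006,.0004)
        else: pass
bot.movel(tcp(cen(XE,off+.001,z+.004)),.04)
p=ball();bot.movel(tcp([p[0],p[1],.06]),.12)
for r in log: print(np.round(r,2))
np.save("log.npy",log);print(Favg(6)-f0,T(),bot.read_state()["opening"]*88)
E
python3 run.py
```

```text
[ 0.05  1.85  0.86 -0.2  -3.4  21.2   0.38]
[ 0.04  2.09  3.24 -2.41 -3.4  21.2   0.77]
[ 0.04  2.96  3.21 -1.41 -3.49 21.37  1.15]
[ 0.03  2.74  2.98 -1.55 -3.39 21.53  1.53]
[ 0.03  3.28  2.84 -1.72 -3.33 21.64  1.92]
[ 0.02  2.84  3.45 -2.31 -3.16 21.71  2.3 ]
[ 0.02  2.65  2.84 -2.1  -3.08 21.93  2.68]
[ 0.01  2.46  2.74 -2.22 -3.04 22.01  3.07]
[ 0.01  2.47  2.71 -2.4  -3.05 22.06  3.45]
[ 0.    2.87  2.47 -2.21 -3.06 22.11  3.83]
[-0.    2.45  3.27 -2.22 -2.98 22.1   4.22]
[-0.01  2.53  2.09 -1.05 -2.99 22.28  4.6 ]
[-0.01  2.17  2.72 -2.93 -2.98 22.19  4.98]
[-0.02  2.43  2.04 -1.04 -3.06 22.24  5.37]
[-0.02  2.85  2.64 -3.52 -3.07 22.13  5.75]
[-0.03  2.47  3.15 -3.12 -2.99 22.16  6.14]
[-0.03  2.73  2.18 -2.89 -3.   22.31  6.53]
[-0.04  2.49  2.68 -3.15 -2.95 22.24  6.93]
[-0.04  2.42  1.45 -1.83 -2.95 22.28  7.32]
[-0.05  2.5   2.75 -3.3  -2.97 22.04  7.71]
[-0.05  2.14  2.1  -1.38 -2.97 22.1   8.1 ]
[-0.06  1.89  2.71 -3.24 -3.05 22.01  8.49]
[-0.06  0.5   0.38 -0.75 -3.19 22.01  8.82]
[ 0.4183  0.507  -0.426 ] 34.4917 11.015835686747575
```

The draw held about 2.5 N against the edge and 2–3.3 N down all the way. At the end both forces dropped away as the point ran off the closed end. Now I'll move clear and look at the mark before laying the scriber down.

```bash
python3 - <<'E'
from draw import *
s=np.array([.4934,.2182]);yaw=.09;ax=np.array([np.cos(yaw),np.sin(yaw)]);g=s-.002*ax
p=np.array(bot.read_state()["eef_pos"]);bot.movel([p[0],p[1],.17],.2)
bot.reach(np.append(g,.12),rv([*ax,0]));print(T())
snap("drawn")
s=cv2.imread("pics/side_drawn.png");t=cv2.imread("pics/top_drawn.png")
cv2.imwrite("pics/s_drawn.png",cv2.resize(s[215:255,270:340],None,fx=11,fy=11,interpolation=cv2.INTER_CUBIC))
cv2.imwrite("pics/t_drawn.png",cv2.resize(t[170:240,320:380],None,fx=8,fy=8,interpolation=cv2.INTER_CUBIC))
cv2.imwrite("pics/s_hold.png",cv2.resize(s[90:190,220:340],None,fx=6,fy=6,interpolation=cv2.INTER_CUBIC))
E
```

```text
36.1
```

View pics/s_drawn.png

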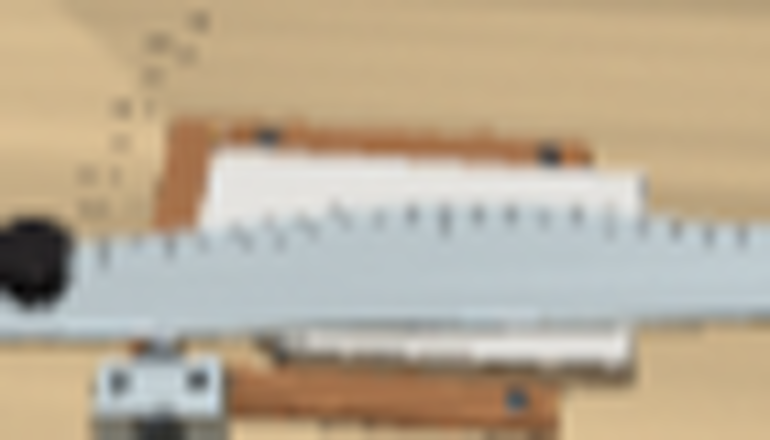

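View pics/t_drawn.png

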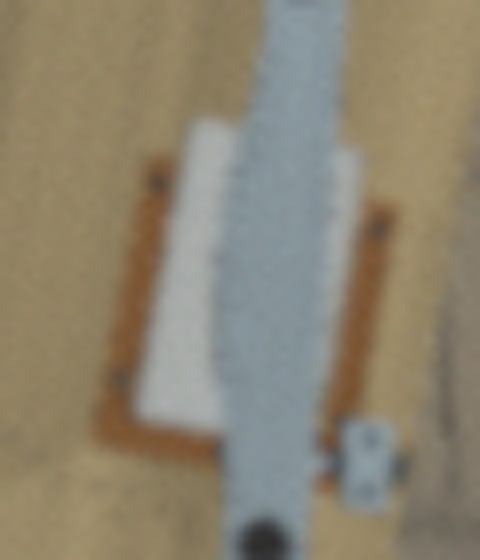

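View pics/s_hold.png

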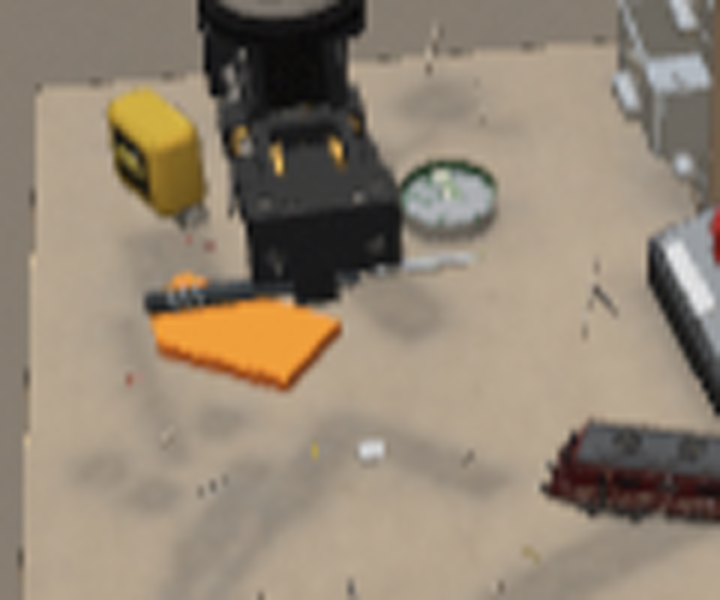

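The images resolve no line, since it lies hard against the edge. Template, ply and stop look unchanged, and the force log shows unbroken contact from past one end to past the other. The scriber is still level in the hand, so I'll lay it down.

```bash
python3 - <<'E'
from draw import *
s=np.array([.4934,.2182]);yaw=.09;ax=np.array([np.cos(yaw),np.sin(yaw)]);g=s-.002*ax
bot.movel(np.append(g,.012),.15)
h=bot.movel(np.append(g,.0018),.02,contact_N=2.5);st=bot.read_state();print(h,st["eef_pos"],st["force"],st["time_s"])
bot.open_gripper();bot.pause(.2)
bot.movel(np.append(g,.10),.12);print(T())
bot.reach([.35,.25,.25],rv([*ax,0]));bot.goto_joints([-1.502,.381,1.297,0,1.464,-.215]);print(T())
snap("end")
t=cv2.imread("pics/top_end.png");s=cv2.imread("pics/side_end.png")
cv2.imwrite("pics/t_end.png",t)
cv2.imwrite("pics/s_end2.png",cv2.resize(s[100:280,220:380],None,fx=3.3,fy=3.3,interpolation=cv2.INTER_CUBIC))
d0=cv2.imread("pics/top0.png");print([cv2.absdiff(d0,t)[r[1]:r[3],r[0]:r[2]].mean().round(2) for r in((405,180,460,250),(240,130,275,195),(165,225,215,275),(320,160,330,165))])
a=[un(p,1,(0,0)) for p in()]
E
```

```text
True [0.4913 0.218  0.002 ] [-0.5631 -0.4452  4.7584] 37.5833
39.9417
43.6083
[np.float64(1.68), np.float64(1.9), np.float64(1.51), np.float64(1.64)]
```

View pics/t_end.png

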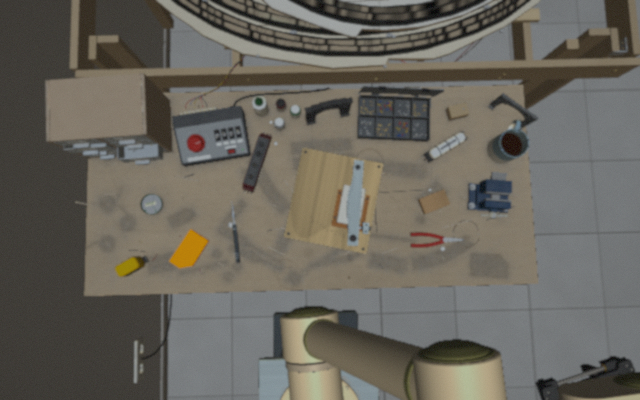

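View pics/s_end2.png

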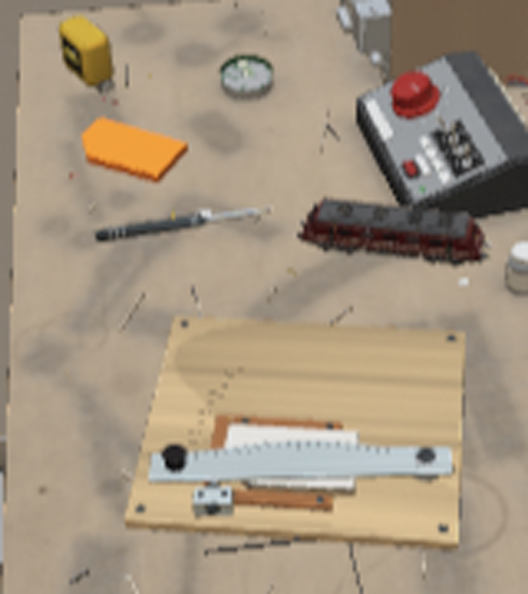

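The scriber lies flat beside the jig, at top (236,235) and side crop (185,223). The template is on its stop and the bystanders haven't changed. I'll do one last jig comparison with the home picture, then hand in.

```bash
python3 - <<'E'
from com import *
a=cv2.imread("pics/side_open.png");b=cv2.imread("pics/side_end.png")
d=cv2.absdiff(a,b)[190:270,255:365].max(2);print("jig diff mean/max",d.mean(),d.max(),np.argwhere(d>40)[:12].tolist())
g=lambda i:np.float32(cv2.cvtColor(i,cv2.COLOR_BGR2GRAY))[225:250,262:365]
print("shift px",cv2.phaseCorrelate(g(a),g(b)))
bot.sign_off();print(T())
E
```

```text
jig diff mean/max 1.3243181818181817 80 [[39, 34], [40, 34], [41, 34], [42, 73], [43, 33], [44, 33], [58, 68], [59, 72]]
shift px ((-0.03909088210361489, 0.5447447132215597), 0.9938874152854636)
the job is handed in; nothing more can be done
the job is handed in; nothing more can be done
```

I did the job in the order asked and handed it in at about 44 s. The drawn line itself is not confirmed by eye, because it lies too close to the template edge for the pictures to resolve.

- **Template:** I pushed it home by the knob until the stop pushed back with about 6–7 N. It still sits on the stop screw in the last pictures.
- **Line:** Readings every 5 mm showed about 2–3.3 N against the edge. Downward force was mostly 2–3.5 N, with one low of 1.45 N. Contact looked unbroken from just past the open end until the force dropped away past the closed end. The average speed was about 1.3 cm/s in 5 mm steps, slower than the 2 cm/s you asked for.
- **Touch before the stroke:** I first touched the ply once, about 3 mm in from the open end. By touch that was 0.5 mm or less off the edge, practically on the line.
- **Scriber:** It lies flat on the bench to the left of the jig, where it was before.
- **Bystanders:** The sanding block, pliers and locomotive look unchanged in the top view.
- **Checks that disagreed:** Touch put the edge about 2.3 mm from where the cameras did, so I followed it by touch. Comparing the jig before and after drawing, one measure gave a 0.5 px vertical shift. Only a few pixels differed clearly, mostly near the ply's ends. I take that as the ply settling a fraction of its 1.5 mm play towards the closed end; it is still in its pocket.

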